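# Feed three test pucks past the spring gate of a marking tray

### The arm

A 7-joint arm with a two-finger parallel gripper is mounted at the origin on a cart in front of the work surface, level with it; the furniture and walls round the work are solid. World frame = base frame: x ahead of the robot, y to its left, z up, the work surface at z = 0. Lengths are in mm, angles in rad, forces in N, time in s.
With the tool pointing down it reaches from about 400 to 875 mm from the base axis. Payload 4.4 kg.
Tool frame: the origin (TCP) lies on the centre line of the jaws, within the pads' length; the fingertips stand 11 mm ahead of it and the grasp point (between the pads) lies 8 mm behind it (ctrl.tips_ahead is the distance from the TCP to the fingertips, in mm); z points along the fingers, y is the line along which they close (so a half turn about z gives the same grasp; the last joint's range is limited). The gripper opens to 85 mm and grips with 20 to 120 N. Pads are 22 mm wide; open, the fingers measure 114 mm over their backs; the gripper's body (76 mm by 85 mm) begins 54 mm behind the grasp point. The pads swing forward as they close: fully open they stand 13 mm farther back than shut.
Start: joints at [-1.334, 0.628, 0.038, 1.517, -0.027, 0.996, -0.02], TCP at [193.802, 620.45, 242.313] pointing down, gripper open.
Joint ranges: [-3.06, 3.06], [-0.37, 2.12], [-1.25, 1.32], [0.18, 2.47], [-1.1, 4.24], [0.23, 1.98], [-2.94, 2.94]. Speed limits (rad/s): [2.57, 2.57, 3.14, 3.14, 3.14, 3.14, 3.14].

### API

Orientations are given as [roll, pitch, yaw] about the fixed x, y, z axes, in that order (R = Rz(yaw) Ry(pitch) Rx(roll)).
In Python, from cell import ctrl, eyes, job gives the robot as it stands. The module is installed in compiled form; this text tells all that it offers.
- The arm moves only by the tool carry_out, never from a script. Its argument "moves" is a list of rows, each an object of numbers: "tx", "ty", "tz": the shift along the tool's x, y, z as a fraction of full scale; "twist": the turn about the tool's z as a fraction of full scale; "fingers": the opening, from 0 (shut) to 1 (fully open). In form: [{"tx": .., "ty": .., "tz": .., "twist": .., "fingers": ..}, ...]. A call has 1 to 12 rows; each row shifts and turns the commanded pose from where the row before left it, along the tool's axes as they then stand; what a row does not reach is not made up. Full scale, the value 1, is 0.3 m for a shift and pi rad for a turn. A row lasts 1/8 s, in which the tool goes at most 62.5 mm and 10.7 degrees, less where a joint would pass 70% of its speed; a pose out of reach is approached as far as the arm can. A call with a number of a shift or a turn outside -1 to 1 is refused whole. A call with a gripper value outside its range is refused whole. The fingers move at their own pace and stop on an object; the grip force is fixed at half the most. Time passes only in rows, so rows that do not move let the fingers close. It gives the time, the measured TCP pose, the force, the opening and the grip force at its end, in the units of the state.
- ctrl.read_state(): the state, without advancing time (a new reading comes with each control period).
- eyes.get_image(name): name is "side" or "top" or "wrist"; returns a dict with "color" (420x560x3 uint8, blue, green, red), "fovy" (degrees; the focal length in pixels is half the picture's height over the tangent of half this angle, whatever the lens; pixels are square), "cx", "cy" (the principal point, pixels), "world_from_camera" (4x4, takes a point from camera to world coordinates). Camera axes: x right, y up, looking along -z (the intrinsics and any distortion apply to the point x, -y, -z); pixel columns grow to the right and rows downward; lengths in mm; the calibration is good to about 2 mm. The wrist camera is an equidistant fisheye: a pixel r from the principal point sees the ray r / f radians off the axis. A picture is of the moment at which its call begins. There is no depth.
- job.finish_job(): hands the job in; it is judged then, once.
The state is a dict: "clock": time; "qpos": joint angles; "qd": joint speeds; "tau": joint torques, N m; "eef_pos": TCP position; "tool_rot": TCP orientation; "force": force on the tool from outside, world axes, zero at the start; "torque": the same for the moment, N m; "width": finger opening in mm; "gripper_force": force on a finger pad.
Only numpy, scipy, OpenCV 4.12 (cv2) and the standard library are available. Lean on these libraries where they do the work, as an engineer would, in place of code of your own. Each camera call takes 0.05 s, during which the arm holds its last target. There are 200 camera calls.

### The job

The three aluminium pucks lie loose in the loading side of the marking tray; line them up for the laser by pushing them one at a time with the fingertips through the gate and along the slot, each far enough that the spring gate finger snaps shut behind it before you push the next. Slide the pucks on the plate, do not pick them up or tip them over, and leave the steel ring and the brass bush where they lie. Finish with all three pucks in a row in the slot and the gate shut behind them.

Things in the scene. Friction and masses are not known exactly. Their poses are not given: they have to be found in the camera images.
- tray: fixed dark metal tray, 346 mm long (along y), 204 mm wide at the loading side and 124 mm at the slot, its plate face 8 mm above its origin (centre of its underside, on the desk). +y half: loading side, 192 mm wide inside the rim, reaching to tray y = +167 mm. -y half: slot along -y at tray x = 0. Rim, funnel and rails all stand 8 mm above the plate, so a fingertip can pass over them and push a puck's upper 14 mm
- throat (a point): mouth of the slot, 40 mm wide, on the plate's face and the slot's centre line; axes as the tray's. Two 45 degree funnel cheeks lead to it, starting 32 mm before it (+y) and 52 mm to either side
- gate (a point): point on the plate's face, on the slot's centre line, level with the pivot of the gate finger and 8 mm past the throat (-y); axes as the tray's. The slot is 40 mm wide
- slot_end (a point): point on the plate's face at the foot of the steel end stop (16 mm high) on the slot's centre line, 136 mm past gate (-y); axes as the tray's. A row of three pucks takes 108 mm of that and leaves about 8 mm more than the finger needs to swing shut behind them
- gate_finger (a joint): steel gate finger, a 25 mm arm 8 mm high across the slot, pivoting 27 mm to the +x side of gate, its tip 8 mm past it (-y). 0 = shut, spring-held; a puck pushed along -y swings it aside, up to 1.4 rad, with under 0.5 N. It springs shut behind a puck whose centre is 38 mm or more past gate, and then bars the way back
- puck_a: loose aluminium puck, a plain solid disc 36 mm across and 22 mm high, 70 g, standing flat on the tray's plate; origin at the centre of its underside, z up. The three pucks are alike
- puck_b: loose aluminium puck, a plain solid disc 36 mm across and 22 mm high, 70 g, standing flat on the tray's plate; origin at the centre of its underside, z up. The three pucks are alike
- puck_c: loose aluminium puck, a plain solid disc 36 mm across and 22 mm high, 70 g, standing flat on the tray's plate; origin at the centre of its underside, z up. The three pucks are alike
- ring: loose ground steel ring, 46 mm across outside, 12 mm high, lying flat in the loading side; not to be moved; origin at the centre of its underside
- bush: loose brass bush, flange 31 mm across below a narrower neck, 29 mm high, standing in the loading side; not to be moved; origin at the centre of its underside
Mind the look-alikes: they are no part of the job. Leave any orange look-alike of the puck_a alone.

How it is judged:
By the outcome, as a careful person would: the job done as asked, in the order asked, and still so for the second after the job is handed in, with the robot touching nothing.
It also fails if it takes over 58 s, if anything falls off the work surface, if the arm or the gripper's body presses on something with over 40 N, if the wrist force passes 120 N, or if a joint passes its speed limit or range.

## Working session

There is one attempt and no reset: what is moved stays moved. The work goes in short steps, Python scripts to look and compute and a tool call to move; the robot and the scene stay as the last step left them, time stands still between calls to the robot, and variables do not carry over. Pictures are saved under pics/ and viewed, at most 10 in all, crops included, and the job is handed in when it is done.

Besides the shell and the picture viewer there is one more tool, called after "Emit:" in YAML: its name, and indented under it one key for each argument. carry_out: Moves the arm, as the interface text tells. Its arguments: {"type":"object","properties":{"moves":{"type":"array","items":{"type":"object","properties":{"tx":{"type":"number","minimum":-1,"maximum":1},"ty":{"type":"number","minimum":-1,"maximum":1},"tz":{"type":"number","minimum":-1,"maximum":1},"twist":{"type":"number","minimum":-1,"maximum":1},"fingers":{"type":"number"}}}}},"required":["moves"]}

```bash
mkdir -p pics; python3 - <<'E'
from cell import ctrl, eyes
import cv2,numpy as np
s=ctrl.read_state();print({k:np.round(s[k],3) for k in ('clock','eef_pos','tool_rot','width','force')})
for n in('top','side'):
    d=eyes.get_image(n);cv2.imwrite(f'pics/{n}0.png',d['color']);print(n,d['fovy'],d['cx'],d['cy'],np.round(d['world_from_camera'],4).tolist(),d.keys())
E
```

```text
{'clock': np.float64(0.0), 'eef_pos': array([193.607, 619.862, 241.392]), 'tool_rot': array([-3.14 ,  0.   ,  2.839]), 'width': np.float64(85.198), 'force': array([ 0.161, -0.683, -0.046])}
top 51.37047320538873 285.5583215328275 205.6821663326297 [[-0.0227, 0.9873, -0.1574, 425.8212], [-0.9996, -0.0196, 0.021, 58.6606], [0.0176, 0.1578, 0.9873, 928.7647], [0.0, 0.0, 0.0, 1.0]] dict_keys(['color', 'fovy', 'cx', 'cy', 'world_from_camera'])
side 43.5344145263685 294.10993555419054 223.9721433371548 [[0.9686, 0.1616, -0.1887, 394.5509], [-0.2484, 0.6103, -0.7522, -601.9634], [-0.0064, 0.7755, 0.6313, 581.7044], [0.0, 0.0, 0.0, 1.0]] dict_keys(['color', 'fovy', 'cx', 'cy', 'world_from_camera'])
```

View pics/top0.png

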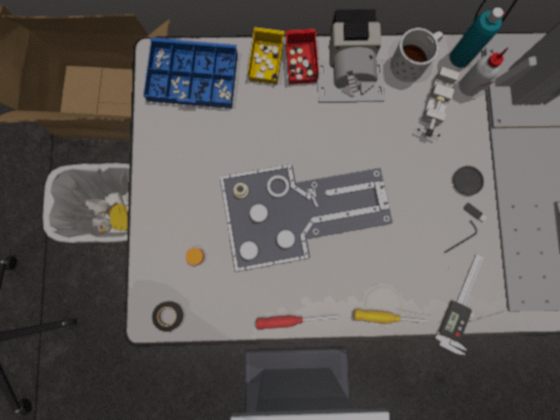

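View pics/side0.png

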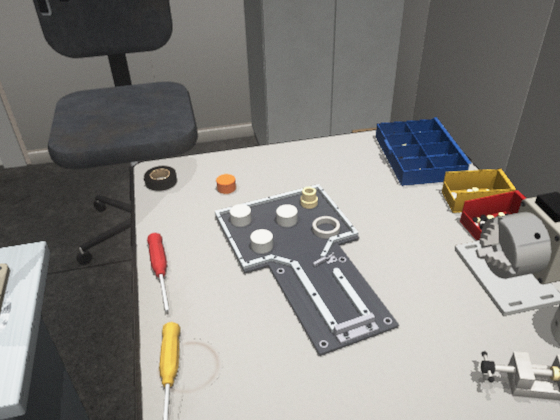

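The top view shows three silvery pucks at about (259,213), (286,239) and (249,250). The ring is at (278,186) and the bush at (241,190). The orange look-alike lies outside the tray at (195,257). The slot runs to the right, roughly along world -y. I'll enlarge this for exact landmarks.

```bash
python3 - <<'E'
import cv2
i=cv2.imread('pics/top0.png')[155:280,213:403]
cv2.imwrite('pics/topc.png',cv2.convertScaleAbs(cv2.resize(i,None,fx=4.2,fy=4.2,interpolation=cv2.INTER_CUBIC),alpha=1.3))
E
```

```text
(no output)
```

View pics/topc.png

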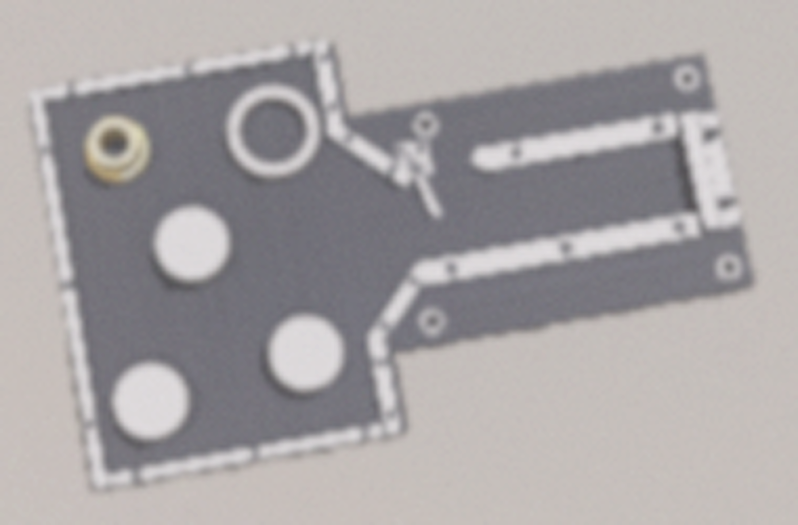

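```bash
cat > h.py <<'E'
import numpy as np, json
from scipy.optimize import least_squares
F=lambda d:210/np.tan(np.radians(d['fovy'])/2)
def ray_pt(d,uv,z):
    f=F(d);T=np.array(d['world_from_camera']);uv=np.atleast_2d(uv)
    r=np.c_[(uv[:,0]-d['cx'])/f,-(uv[:,1]-d['cy'])/f,-np.ones(len(uv))]@T[:3,:3].T
    o=T[:3,3];return (o+r*((np.reshape(z,(-1,1))-o[2])/r[:,2:]))[:,:2]
def tw(p,xy):  # tray->world
    c,s=np.cos(p[2]),np.sin(p[2]);xy=np.atleast_2d(xy)
    return xy@np.array([[c,s],[-s,c]])+p[:2]
def wt(p,xy):
    c,s=np.cos(p[2]),np.sin(p[2]);return (np.atleast_2d(xy)-p[:2])@np.array([[c,-s],[s,c]])
E
python3 - <<'E'
from h import *
from cell import eyes
d=eyes.get_image('top')
px=lambda l:np.array(l,float)/4.2+[213,155]
z=np.array([16,16,16,16,8,8.])
uv=px([(31,95),(97,490),(329,42),(405,432),(705,55),(752,288)])
w=ray_pt(d,uv,z); 
# y of loading outer edge near slot unknown: fit all others
m=np.array([[102,173],[-102,173],[102,np.nan],[-102,np.nan],[62,-173],[-62,-173]])
def res(p):
    r=wt(p,w)-m; return r[~np.isnan(r)]
s=least_squares(res,[500,80,0]);p=s.x;print('tray',p,'\n',np.round(wt(p,w)-np.nan_to_num(m),1))
np.save('tray.npy',p)
q=px([(425,262),(377,335),(690,165),(437,215),(413,163),(272,131),(117,138)])
print('throat-x,funnelstart,endstop foot,tip,pivot,ring,bush',np.round(wt(p,ray_pt(d,q,[16,16,24,16,16,20,37])),1).tolist())
b=ray_pt(d,px([(192,244),(306,352),(151,401)]),30)
print('pucks world',np.round(b,1).tolist(),'tray',np.round(wt(p,b),1).tolist())
sd=eyes.get_image('side')
bs=ray_pt(sd,[(287,211.5),(262,236.5),(240.5,211)],30);print('side pucks',np.round(bs,1).tolist())
E
```

```text
tray [ 5.62788957e+02 -8.87326835e+00  1.60288411e-01] 
 [[-1.3 -1. ]
 [ 0.8 -1.3]
 [-1.  17.8]
 [ 1.2 17.3]
 [-0.4 -0.1]
 [ 0.7  2.5]]
throat-x,funnelstart,endstop foot,tip,pivot,ring,bush [[-19.3, -8.8], [-51.0, 21.9], [4.1, -148.8], [3.1, -19.3], [31.5, -12.5], [59.7, 55.0], [66.4, 131.7]]
pucks world [[554.6, 95.7], [500.0, 40.5], [477.7, 116.7]] tray [[8.6, 104.5], [-54.1, 58.8], [-64.0, 137.5]]
side pucks [[556.1, 91.3], [501.4, 37.7], [479.3, 113.1]]
```

Emit:
carry_out:
  moves:
    - {"twist": 0.0588, "fingers": 0.19}
    - {"twist": 0.0588, "fingers": 0.19}
    - {"twist": 0.0588, "fingers": 0.19}
    - {"twist": 0.0588, "fingers": 0.19}
    - {"twist": 0.0588, "fingers": 0.19}
    - {"twist": 0.0588, "fingers": 0.19}

```text
validation failed for argument at $.mo...
```

```bash
cat >> h.py <<'E'
def where():
    from cell import ctrl
    s=ctrl.read_state();P=np.load('tray.npy')
    xy=wt(P,s['eef_pos'][:2])[0]; yaw=s['tool_rot'][2]
    # heading: angle of tool -x in tray frame relative to tray -y (0 = straight down the slot, + = toward +x)
    h=(yaw+np.pi-P[2]+np.pi/2+np.pi)%(2*np.pi)-np.pi
    print('t',round(s['clock'],2),'tray xy',np.round(xy,1),'z',round(s['eef_pos'][2],1),'head',round(h,3),'w',round(s['width'],1),'ahead',ctrl.tips_ahead,'F',np.round(s['force'],1),'q1,q7',np.round(s['qpos'],2))
    return xy,s['eef_pos'][2],h
def go(xy,h,tgt):  # tool-axis shift (fractions) for tray displacement
    d=np.array(tgt)-xy; fx=np.array([np.sin(h),-np.cos(h)])  # -tool x in tray
    # tool y = z x x ; tool z down: y = R90cw(x)
    x=-fx; y=np.array([x[1],-x[0]])
    return np.round([d@x/300,d@y/300],4)
E
python3 -c "
from h import *
xy,z,h=where();print(go(xy,h,[8.6,137]))"
```

```text
t 0.2 tray xy [-264.   679.8] z 241.8 head 1.108 w 85.3 ahead 11.0 F [ 0.2 -0.4  0.8] q1,q7 [-1.33  0.63  0.04  1.52 -0.03  1.   -0.02]
[-1.6212 -1.2129]
```

Emit:
carry_out:
  moves:
    - {"tx": 0, "ty": 0, "tz": 0, "twist": 0.0588, "fingers": 0.19}
    - {"tx": 0, "ty": 0, "tz": 0, "twist": 0.0588, "fingers": 0.19}
    - {"tx": 0, "ty": 0, "tz": 0, "twist": 0.0588, "fingers": 0.19}
    - {"tx": 0, "ty": 0, "tz": 0, "twist": 0.0588, "fingers": 0.19}
    - {"tx": 0, "ty": 0, "tz": 0, "twist": 0.0588, "fingers": 0.19}
    - {"tx": 0, "ty": 0, "tz": 0, "twist": 0.0588, "fingers": 0.19}

```text
clock: 0.95
eef_pos: [193.6, 620.3, 242.1]
tool_rot: [-3.141, 0.0, 1.724]
force: [-0.5, -0.7, 0.4]
width: 16.5
gripper_force: 0.0
```

```bash
python3 -c "
from h import *
xy,z,h=where();print(go(xy,h,[8.6,137]))"
```

```text
t 0.95 tray xy [-264.  680.] z 242.1 head -0.007 w 16.5 ahead 11.0 F [-0.5 -0.7  0.4] q1,q7 [-1.51  0.65  0.34  1.52 -0.24  1.01 -0.95]
[-1.8041  0.9206]
```

Emit:
carry_out:
  moves:
    - {"tx": -0.13, "ty": 0.066, "tz": 0, "twist": 0, "fingers": 0.19}
    - {"tx": -0.13, "ty": 0.066, "tz": 0, "twist": 0, "fingers": 0.19}
    - {"tx": -0.13, "ty": 0.066, "tz": 0, "twist": 0, "fingers": 0.19}
    - {"tx": -0.13, "ty": 0.066, "tz": 0, "twist": 0, "fingers": 0.19}
    - {"tx": -0.13, "ty": 0.066, "tz": 0, "twist": 0, "fingers": 0.19}
    - {"tx": -0.13, "ty": 0.066, "tz": 0, "twist": 0, "fingers": 0.19}
    - {"tx": -0.13, "ty": 0.066, "tz": 0, "twist": 0, "fingers": 0.19}
    - {"tx": -0.13, "ty": 0.066, "tz": 0, "twist": 0, "fingers": 0.19}
    - {"tx": -0.13, "ty": 0.066, "tz": 0, "twist": 0, "fingers": 0.19}
    - {"tx": -0.13, "ty": 0.066, "tz": 0, "twist": 0, "fingers": 0.19}
    - {"tx": -0.13, "ty": 0.066, "tz": 0, "twist": 0, "fingers": 0.19}
    - {"tx": -0.13, "ty": 0.066, "tz": 0, "twist": 0, "fingers": 0.19}

```text
clock: 2.45
eef_pos: [503.4, 195.1, 242.3]
tool_rot: [-3.142, -0.0, 1.731]
force: [0.1, 0.8, -0.0]
width: 16.0
gripper_force: 0.0
```

```bash
python3 -c "
from h import *
xy,z,h=where();print(go(xy,h,[8.6,139]))"
```

```text
t 2.45 tray xy [-26.1 210.8] z 242.3 head -0.0 w 16.0 ahead 11.0 F [ 0.1  0.8 -0. ] q1,q7 [-0.66  0.49  0.36  1.83 -0.22  0.86 -0.04]
[-0.2393  0.1156]
```

Emit:
carry_out:
  moves:
    - {"tx": -0.06, "ty": 0.029, "tz": 0.1, "twist": 0, "fingers": 0.19}
    - {"tx": -0.06, "ty": 0.029, "tz": 0.1, "twist": 0, "fingers": 0.19}
    - {"tx": -0.06, "ty": 0.029, "tz": 0.1, "twist": 0, "fingers": 0.19}
    - {"tx": -0.06, "ty": 0.029, "tz": 0.1, "twist": 0, "fingers": 0.19}
    - {"tx": 0, "ty": 0, "tz": 0, "twist": 0, "fingers": 0.19}

```text
clock: 3.08
eef_pos: [547.6, 128.6, 120.5]
tool_rot: [-3.137, 0.001, 1.727]
force: [0.2, 0.1, 0.9]
width: 16.2
gripper_force: 0.0
```

```bash
python3 - <<'E'
from h import *
from cell import eyes
import cv2
xy,z,h=where();print(go(xy,h,[8.6,139]))
d=eyes.get_image('wrist');cv2.imwrite('pics/w1.png',d['color']);T=np.array(d['world_from_camera'])
print(d['fovy'],d['cx'],d['cy'],np.round(T,3).tolist())
E
```

```text
t 3.08 tray xy [  7.  138.1] z 120.5 head -0.004 w 16.2 ahead 11.0 F [0.2 0.1 0.9] q1,q7 [-0.46  0.69  0.28  1.88 -0.3   0.62  0.16]
[0.0029 0.0054]
65.70646984690485 279.8020455220537 209.90592529695002 [[0.988, -0.151, -0.042, 537.727], [0.157, 0.947, 0.282, 198.676], [-0.003, -0.285, 0.959, 253.054], [0.0, 0.0, 0.0, 1.0]]
```

View pics/w1.png

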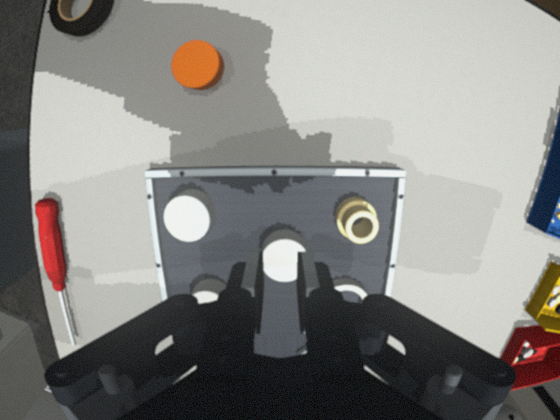

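The wrist view shows puck C's top at (187,218), the bush at (358,221), puck A at (285,258) between the fingers, and the rim's +y corners at (147,171) and (405,170). I'll check these against the tray fit.

```bash
cat >> h.py <<'E'
def fish(d,uv,z):
    f=F(d);T=np.array(d['world_from_camera']);uv=np.atleast_2d(uv)-[d['cx'],d['cy']]
    r=np.hypot(*uv.T);th=r/f
    v=np.c_[uv[:,0]/r*np.sin(th),-uv[:,1]/r*np.sin(th),-np.cos(th)]@T[:3,:3].T
    o=T[:3,3];return (o+v*((np.reshape(z,(-1,1))-o[2])/v[:,2:]))[:,:2]
E
python3 - <<'E'
from h import *
from cell import eyes
d=eyes.get_image('wrist');P=np.load('tray.npy')
print(np.round(wt(P,fish(d,[(147,171),(405,170),(187,218),(285,260),(357,221)],[16,16,30,30,20])),1).tolist())
E
```

```text
[[-96.0, 171.6], [105.8, 172.0], [-61.0, 137.6], [12.2, 104.1], [68.0, 131.8]]
```

Emit:
carry_out:
  moves:
    - {"tx": 0, "ty": 0.01, "tz": 0.08, "twist": 0.001, "fingers": 0.19}
    - {"tx": 0, "ty": 0, "tz": 0.08, "twist": 0, "fingers": 0.19}
    - {"tx": 0, "ty": 0, "tz": 0.08, "twist": 0, "fingers": 0.19}
    - {"tx": 0, "ty": 0, "tz": 0.04, "twist": 0, "fingers": 0.19}
    - {"tx": 0, "ty": 0, "tz": 0.015, "twist": 0, "fingers": 0.19}
    - {"tx": 0, "ty": 0, "tz": 0, "twist": 0, "fingers": 0.19}

```text
clock: 3.92
eef_pos: [551.9, 131.5, 34.5]
tool_rot: [3.141, -0.0, 1.728]
force: [0.2, -0.6, 0.1]
width: 16.2
gripper_force: 0.0
```

```bash
python3 - <<'E'
from h import *
P=np.load('tray.npy');P[:2]=tw(P,[2,-1.5])[0];np.save('tray.npy',P)
xy,z,h=where();print(go(xy,h,[8,137]))
E
```

```text
t 3.92 tray xy [  9.7 141.8] z 34.5 head -0.003 w 16.2 ahead 11.0 F [ 0.2 -0.6  0.1] q1,q7 [-0.41  0.83  0.2   1.9  -0.35  0.45  0.2 ]
[-0.0161 -0.0056]
```

Emit:
carry_out:
  moves:
    - {"tx": -0.02, "ty": -0.005, "tz": 0.01, "twist": 0.001, "fingers": 0.19}
    - {"tx": -0.03, "ty": -0.002, "tz": 0, "twist": 0, "fingers": 0.19}
    - {"tx": -0.03, "ty": -0.002, "tz": 0, "twist": 0, "fingers": 0.19}
    - {"tx": -0.03, "ty": -0.003, "tz": 0, "twist": 0, "fingers": 0.19}
    - {"tx": -0.03, "ty": -0.003, "tz": 0, "twist": 0, "fingers": 0.19}
    - {"tx": -0.03, "ty": -0.003, "tz": 0, "twist": 0, "fingers": 0.19}
    - {"tx": -0.03, "ty": -0.003, "tz": 0, "twist": 0, "fingers": 0.19}
    - {"tx": -0.03, "ty": -0.003, "tz": 0, "twist": 0, "fingers": 0.19}
    - {"tx": -0.03, "ty": -0.003, "tz": 0, "twist": 0, "fingers": 0.19}
    - {"tx": -0.03, "ty": -0.003, "tz": 0, "twist": 0, "fingers": 0.19}
    - {"tx": -0.03, "ty": -0.003, "tz": 0, "twist": 0, "fingers": 0.19}
    - {"tx": -0.02, "ty": 0, "tz": 0, "twist": 0, "fingers": 0.19}

```text
clock: 5.42
eef_pos: [557.3, 27.9, 30.8]
tool_rot: [-3.141, 0.0, 1.724]
force: [-0.4, 0.8, -0.2]
width: 16.0
gripper_force: 0.3
```

```bash
python3 - <<'E'
from h import *
from cell import eyes
import cv2
xy,z,h=where();print(go(xy,h,[0,-45]))
def crop(n,a,b,c,e,k,o):
    i=eyes.get_image(n)['color'][b:e,a:c];return cv2.resize(i,None,fx=k,fy=k,interpolation=cv2.INTER_CUBIC)
t=crop('top',210,150,410,285,2,0);s=crop('side',205,170,405,350,2,0)
cv2.imwrite('pics/c1.png',np.hstack([np.pad(t,((0,360-270),(0,0),(0,0))),s]))
E
```

```text
t 5.42 tray xy [-1.6 38.7] z 30.8 head -0.008 w 16.0 ahead 11.0 F [-0.4  0.8 -0.2] q1,q7 [-0.21  0.82  0.17  1.92 -0.31  0.42  0.35]
[-0.279   0.0073]
```

View pics/c1.png

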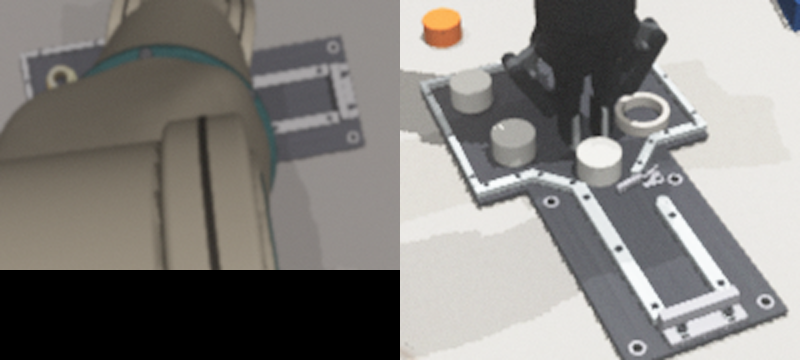

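The side crop shows puck A, at (599,160), cradled by the fingers in front of the throat. The gate finger at (640,180) is still shut. I'll push on through the gate.

Emit:
carry_out:
  moves:
    - {"tx": -0.025, "ty": 0.002, "tz": 0, "twist": -0.0025, "fingers": 0.19}
    - {"tx": -0.03, "ty": 0.002, "tz": 0, "twist": 0, "fingers": 0.19}
    - {"tx": -0.03, "ty": 0, "tz": 0, "twist": 0, "fingers": 0.19}
    - {"tx": -0.03, "ty": 0, "tz": 0, "twist": 0, "fingers": 0.19}
    - {"tx": -0.03, "ty": 0, "tz": 0, "twist": 0, "fingers": 0.19}
    - {"tx": -0.03, "ty": 0, "tz": 0, "twist": 0, "fingers": 0.19}
    - {"tx": -0.03, "ty": 0, "tz": 0, "twist": 0, "fingers": 0.19}
    - {"tx": -0.03, "ty": 0, "tz": 0, "twist": 0, "fingers": 0.19}
    - {"tx": -0.03, "ty": 0, "tz": 0, "twist": 0, "fingers": 0.19}
    - {"tx": -0.02, "ty": 0, "tz": 0, "twist": 0, "fingers": 0.19}
    - {"tx": 0, "ty": 0, "tz": 0, "twist": 0, "fingers": 0.19}

```text
clock: 6.9
eef_pos: [572.3, -56.2, 30.8]
tool_rot: [3.141, 0.0, 1.731]
force: [-0.8, 1.4, -0.5]
width: 16.4
gripper_force: 0.0
```

```bash
cat >> h.py <<'E'
def side(name):
    from cell import eyes; import cv2
    i=eyes.get_image('side')['color'][165:355,205:405];cv2.imwrite(f'pics/{name}.png',cv2.resize(i,None,fx=3,fy=3,interpolation=cv2.INTER_CUBIC))
E
python3 -c "
from h import *
xy,z,h=where();side('s2')"
```

```text
t 6.9 tray xy [ -0.2 -46.7] z 30.8 head -0.0 w 16.4 ahead 11.0 F [-0.8  1.4 -0.5] q1,q7 [-0.05  0.83  0.16  1.88 -0.27  0.45  0.46]
```

View pics/s2.png

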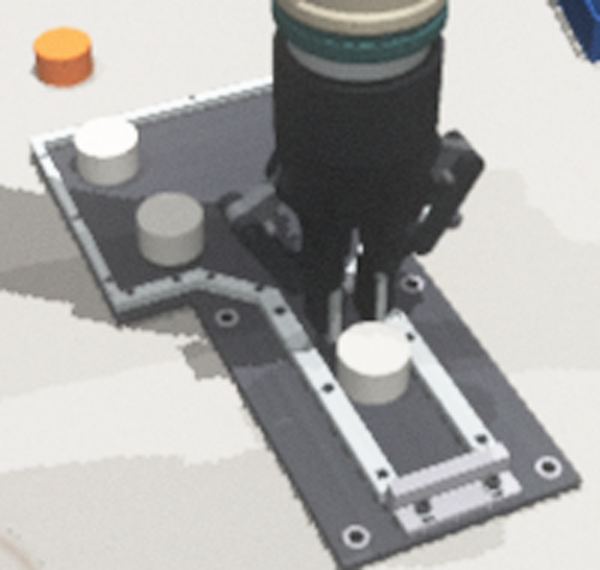

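Puck A sits in the slot at (375,350) in this crop. I'll lift off, check the gate and move to puck B at a 45° heading.

Emit:
carry_out:
  moves:
    - {"tx": 0.012, "ty": 0, "tz": 0, "twist": 0, "fingers": 0.19}
    - {"tx": 0, "ty": 0, "tz": -0.15, "twist": 0, "fingers": 0.19}
    - {"tx": 0.1, "ty": -0.065, "tz": 0, "twist": 0, "fingers": 0.19}
    - {"tx": 0.1, "ty": -0.065, "tz": 0, "twist": 0, "fingers": 0.19}
    - {"tx": 0.1, "ty": -0.065, "tz": 0, "twist": 0, "fingers": 0.19}
    - {"tx": 0.1, "ty": -0.065, "tz": 0, "twist": 0, "fingers": 0.19}
    - {"tx": 0, "ty": 0, "tz": 0, "twist": -0.05, "fingers": 0.19}
    - {"tx": 0, "ty": 0, "tz": 0, "twist": -0.05, "fingers": 0.19}
    - {"tx": 0, "ty": 0, "tz": 0, "twist": -0.05, "fingers": 0.19}
    - {"tx": 0, "ty": 0, "tz": 0, "twist": -0.05, "fingers": 0.19}
    - {"tx": 0, "ty": 0, "tz": 0, "twist": -0.05, "fingers": 0.19}
    - {"tx": 0, "ty": 0, "tz": 0, "twist": 0, "fingers": 0.19}

```text
clock: 8.45
eef_pos: [475.3, 54.6, 75.9]
tool_rot: [3.141, -0.0, 2.517]
force: [0.2, -0.1, -0.3]
width: 16.0
gripper_force: 0.0
```

```bash
python3 -c "
from h import *
xy,z,h=where();print(go(xy,h,[-78,83]),(z-30.5)/300);side('s3')
from cell import eyes
d=eyes.get_image('side');print(wt(np.load('tray.npy'),ray_pt(d,[(330,281)],30)))"
```

```text
t 8.45 tray xy [-78.3  78.1] z 75.9 head 0.786 w 16.0 ahead 11.0 F [ 0.2 -0.1 -0.3] q1,q7 [-0.17  0.67 -0.    2.12  0.    0.35  0.77]
[0.0109 0.0122] 0.15128290292341173
[[  0.11566692 -77.2258654 ]]
```

View pics/s3.png

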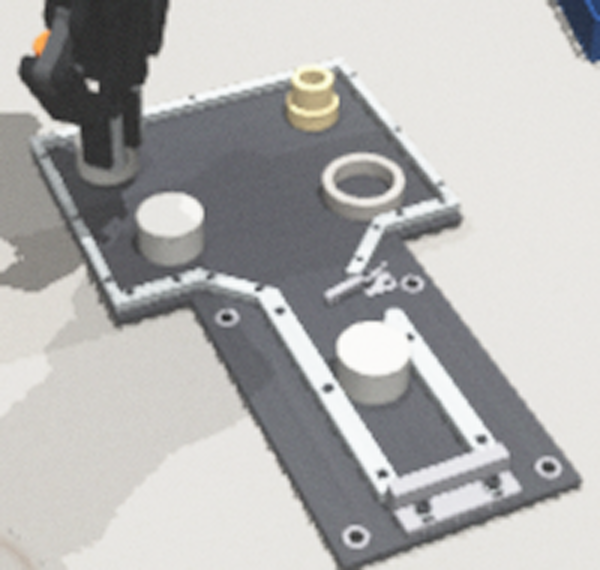

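The gate at (350,285) is shut behind puck A at (375,350), and puck B is at (170,215) in front of the fingers. I'll descend and push B diagonally.

Emit:
carry_out:
  moves:
    - {"tx": 0.011, "ty": 0.012, "tz": 0.08, "twist": 0, "fingers": 0.19}
    - {"tx": 0, "ty": 0, "tz": 0.07, "twist": 0, "fingers": 0.19}
    - {"tx": -0.013, "ty": 0, "tz": 0, "twist": 0, "fingers": 0.19}
    - {"tx": -0.025, "ty": 0, "tz": 0, "twist": 0, "fingers": 0.19}
    - {"tx": -0.03, "ty": 0, "tz": 0, "twist": 0, "fingers": 0.19}
    - {"tx": -0.03, "ty": 0, "tz": 0, "twist": 0, "fingers": 0.19}
    - {"tx": -0.03, "ty": 0, "tz": 0, "twist": 0, "fingers": 0.19}
    - {"tx": -0.03, "ty": 0, "tz": 0, "twist": 0, "fingers": 0.19}
    - {"tx": -0.03, "ty": 0, "tz": 0, "twist": 0, "fingers": 0.19}
    - {"tx": -0.03, "ty": 0, "tz": 0, "twist": 0, "fingers": 0.19}
    - {"tx": -0.03, "ty": 0, "tz": 0, "twist": 0, "fingers": 0.19}
    - {"tx": -0.015, "ty": 0, "tz": 0, "twist": 0, "fingers": 0.19}

```text
clock: 10.05
eef_pos: [539.5, 12.2, 30.7]
tool_rot: [3.141, 0.0, 2.517]
force: [0.1, -0.0, 0.8]
width: 16.2
gripper_force: 0.5
```

```bash
python3 -c "
from h import *
xy,z,h=where();print('puck',xy+27*np.array([np.sin(h),-np.cos(h)]))"
```

```text
t 10.05 tray xy [-21.7  26.1] z 30.7 head 0.786 w 16.2 ahead 11.0 F [ 0.1 -0.   0.8] q1,q7 [-0.06  0.8  -0.02  1.97  0.03  0.37  0.84]
puck [-2.569056    6.98002063]
```

Emit:
carry_out:
  moves:
    - {"tx": 0.06, "ty": 0, "tz": 0, "twist": 0, "fingers": 0.19}
    - {"tx": 0, "ty": 0, "tz": 0, "twist": 0.05, "fingers": 0.19}
    - {"tx": 0, "ty": 0, "tz": 0, "twist": 0.05, "fingers": 0.19}
    - {"tx": 0, "ty": 0, "tz": 0, "twist": 0.05, "fingers": 0.19}
    - {"tx": 0, "ty": 0, "tz": 0, "twist": 0.05, "fingers": 0.19}
    - {"tx": 0, "ty": 0, "tz": 0, "twist": 0.05, "fingers": 0.19}
    - {"tx": 0.02, "ty": 0.056, "tz": 0, "twist": 0, "fingers": 0.19}
    - {"tx": 0, "ty": 0.056, "tz": 0, "twist": 0, "fingers": 0.19}
    - {"tx": 0, "ty": 0, "tz": 0, "twist": 0, "fingers": 0.19}

```text
clock: 11.18
eef_pos: [557.8, 34.9, 30.8]
tool_rot: [3.14, 0.0, 1.733]
force: [-0.5, 0.2, -0.7]
width: 16.3
gripper_force: 0.0
```

```bash
python3 -c "
from h import *
xy,z,h=where();print(go(xy,h,[0,-45]));side('s4')"
```

```text
t 11.18 tray xy [ 0.  45.5] z 30.8 head 0.002 w 16.3 ahead 11.0 F [-0.5  0.2 -0.7] q1,q7 [-0.22  0.82  0.17  1.92 -0.3   0.42  0.34]
[-0.3017 -0.0007]
```

View pics/s4.png

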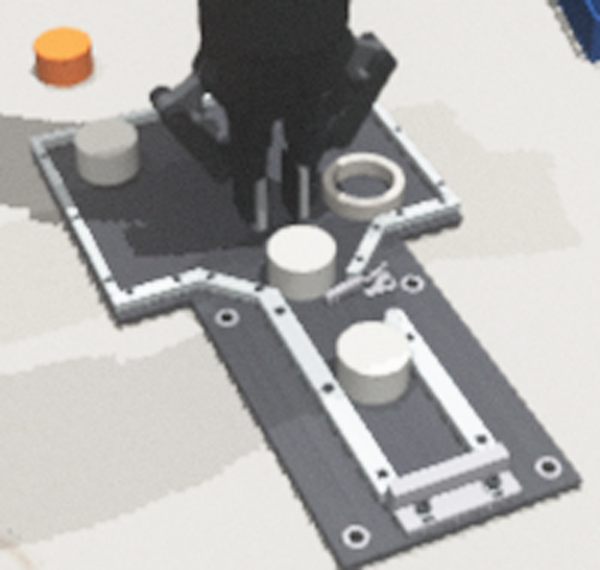

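Puck B, at (302,255), is at the throat right in front of the fingers, and the gate is shut. I'll push it straight through.

Emit:
carry_out:
  moves:
    - {"tx": -0.02, "ty": 0, "tz": 0, "twist": 0, "fingers": 0.19}
    - {"tx": -0.025, "ty": 0, "tz": 0, "twist": 0, "fingers": 0.19}
    - {"tx": -0.03, "ty": 0, "tz": 0, "twist": 0, "fingers": 0.19}
    - {"tx": -0.03, "ty": 0, "tz": 0, "twist": 0, "fingers": 0.19}
    - {"tx": -0.03, "ty": 0, "tz": 0, "twist": 0, "fingers": 0.19}
    - {"tx": -0.03, "ty": 0, "tz": 0, "twist": 0, "fingers": 0.19}
    - {"tx": -0.03, "ty": 0, "tz": 0, "twist": 0, "fingers": 0.19}
    - {"tx": -0.03, "ty": 0, "tz": 0, "twist": 0, "fingers": 0.19}
    - {"tx": -0.03, "ty": 0, "tz": 0, "twist": 0, "fingers": 0.19}
    - {"tx": -0.03, "ty": 0, "tz": 0, "twist": 0, "fingers": 0.19}
    - {"tx": -0.02, "ty": 0, "tz": 0, "twist": 0, "fingers": 0.19}
    - {"tx": 0, "ty": 0, "tz": 0, "twist": 0, "fingers": 0.19}

```text
clock: 12.72
eef_pos: [571.2, -56.6, 30.8]
tool_rot: [3.141, 0.001, 1.731]
force: [-0.2, 0.4, 0.2]
width: 16.0
gripper_force: 0.0
```

```bash
python3 -c "
from h import *
xy,z,h=where()"
```

```text
t 12.72 tray xy [ -1.3 -47. ] z 30.8 head -0.0 w 16.0 ahead 11.0 F [-0.2  0.4  0.2] q1,q7 [-0.05  0.83  0.15  1.88 -0.26  0.45  0.45]
```

Emit:
carry_out:
  moves:
    - {"tx": 0.012, "ty": 0, "tz": 0, "twist": 0, "fingers": 0.19}
    - {"tx": 0, "ty": 0, "tz": -0.15, "twist": 0, "fingers": 0.19}
    - {"tx": 0.14, "ty": -0.053, "tz": 0, "twist": 0, "fingers": 0.19}
    - {"tx": 0.14, "ty": -0.053, "tz": 0, "twist": 0, "fingers": 0.19}
    - {"tx": 0.14, "ty": -0.053, "tz": 0, "twist": 0, "fingers": 0.19}
    - {"tx": 0.14, "ty": -0.053, "tz": 0, "twist": 0, "fingers": 0.19}
    - {"tx": 0.14, "ty": -0.053, "tz": 0, "twist": 0, "fingers": 0.19}
    - {"tx": 0, "ty": 0, "tz": 0, "twist": -0.055, "fingers": 0.19}
    - {"tx": 0, "ty": 0, "tz": 0, "twist": -0.055, "fingers": 0.19}
    - {"tx": 0, "ty": 0, "tz": 0, "twist": -0.055, "fingers": 0.19}
    - {"tx": 0, "ty": 0, "tz": 0, "twist": 0, "fingers": 0.19}

```text
clock: 14.1
eef_pos: [458.2, 142.9, 75.9]
tool_rot: [3.141, -0.001, 2.249]
force: [0.2, -0.3, -0.2]
width: 16.5
gripper_force: 0.0
```

```bash
python3 -c "
from h import *
xy,z,h=where();print(go(xy,h,[-81,166.5]),(z-31)/300);side('s5')"
```

```text
t 14.1 tray xy [-81. 168.] z 75.9 head 0.518 w 16.5 ahead 11.0 F [ 0.2 -0.3 -0.2] q1,q7 [-0.41  0.67  0.08  2.12 -0.14  0.35  0.46]
[-0.0045 -0.0025] 0.14971602827802694
```

View pics/s5.png

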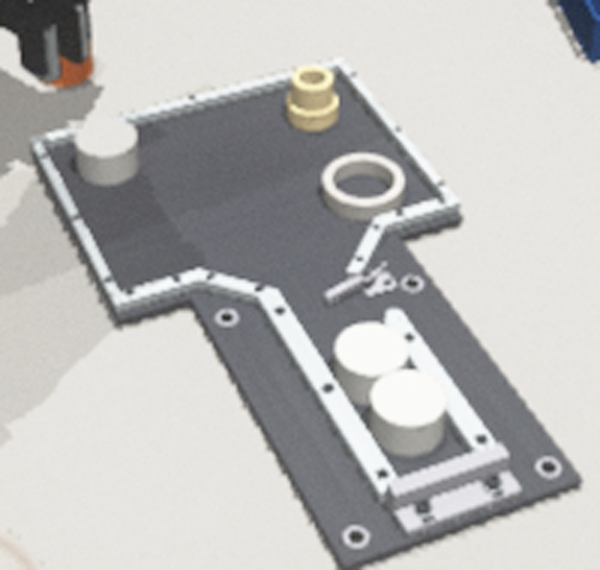

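The gate is shut, with A and B touching in the slot at (408,405) and (370,355). Puck C at (107,150) is still at its place. I'll descend behind it and push diagonally.

Emit:
carry_out:
  moves:
    - {"tx": -0.0, "ty": -0.002, "tz": 0.08, "twist": 0, "fingers": 0.19}
    - {"tx": 0, "ty": 0, "tz": 0.07, "twist": 0, "fingers": 0.19}
    - {"tx": -0.015, "ty": 0, "tz": 0, "twist": 0, "fingers": 0.19}
    - {"tx": -0.025, "ty": 0, "tz": 0, "twist": 0, "fingers": 0.19}
    - {"tx": -0.03, "ty": 0, "tz": 0, "twist": 0, "fingers": 0.19}
    - {"tx": -0.03, "ty": 0, "tz": 0, "twist": 0, "fingers": 0.19}
    - {"tx": -0.03, "ty": 0, "tz": 0, "twist": 0, "fingers": 0.19}
    - {"tx": -0.03, "ty": 0, "tz": 0, "twist": 0, "fingers": 0.19}
    - {"tx": -0.03, "ty": 0, "tz": 0, "twist": 0, "fingers": 0.19}
    - {"tx": -0.03, "ty": 0, "tz": 0, "twist": 0, "fingers": 0.19}
    - {"tx": -0.03, "ty": 0, "tz": 0, "twist": 0, "fingers": 0.19}
    - {"tx": -0.03, "ty": 0, "tz": 0, "twist": 0, "fingers": 0.19}

```text
clock: 15.65
eef_pos: [511.0, 76.2, 30.8]
tool_rot: [-3.141, -0.0, 2.25]
force: [-0.8, 0.6, 0.1]
width: 16.3
gripper_force: 0.3
```

```bash
python3 -c "
from h import *
xy,z,h=where();print('puck',xy+27*np.array([np.sin(h),-np.cos(h)]))"
```

```text
t 15.65 tray xy [-39.6  93.8] z 30.8 head 0.519 w 16.3 ahead 11.0 F [-0.8  0.6  0.1] q1,q7 [-0.23  0.79  0.05  2.04 -0.1   0.32  0.58]
puck [-26.16845746  70.31499091]
```

Emit:
carry_out:
  moves:
    - {"tx": -0.03, "ty": 0, "tz": 0, "twist": 0, "fingers": 0.19}
    - {"tx": -0.03, "ty": 0, "tz": 0, "twist": 0, "fingers": 0.19}
    - {"tx": -0.03, "ty": 0, "tz": 0, "twist": 0, "fingers": 0.19}
    - {"tx": -0.03, "ty": 0, "tz": 0, "twist": 0, "fingers": 0.19}
    - {"tx": -0.03, "ty": 0, "tz": 0, "twist": 0, "fingers": 0.19}
    - {"tx": -0.02, "ty": 0, "tz": 0, "twist": 0, "fingers": 0.19}
    - {"tx": 0.06, "ty": 0, "tz": 0, "twist": 0, "fingers": 0.19}
    - {"tx": 0, "ty": 0, "tz": 0, "twist": 0.055, "fingers": 0.19}
    - {"tx": 0, "ty": 0, "tz": 0, "twist": 0.055, "fingers": 0.19}
    - {"tx": 0, "ty": 0, "tz": 0, "twist": 0.055, "fingers": 0.19}
    - {"tx": 0, "ty": 0.073, "tz": 0, "twist": 0, "fingers": 0.19}
    - {"tx": 0, "ty": 0, "tz": 0, "twist": 0, "fingers": 0.19}

```text
clock: 17.15
eef_pos: [553.5, 56.4, 30.8]
tool_rot: [3.14, -0.0, 1.734]
force: [0.1, -0.2, 0.2]
width: 16.4
gripper_force: 0.0
```

```bash
python3 -c "
from h import *
xy,z,h=where();print(go(xy,h,[0,-36]));side('s6')"
```

```text
t 17.15 tray xy [-0.7 67.4] z 30.8 head 0.003 w 16.4 ahead 11.0 F [ 0.1 -0.2  0.2] q1,q7 [-0.26  0.82  0.16  1.93 -0.3   0.41  0.29]
[-0.3448  0.0013]
```

View pics/s6.png

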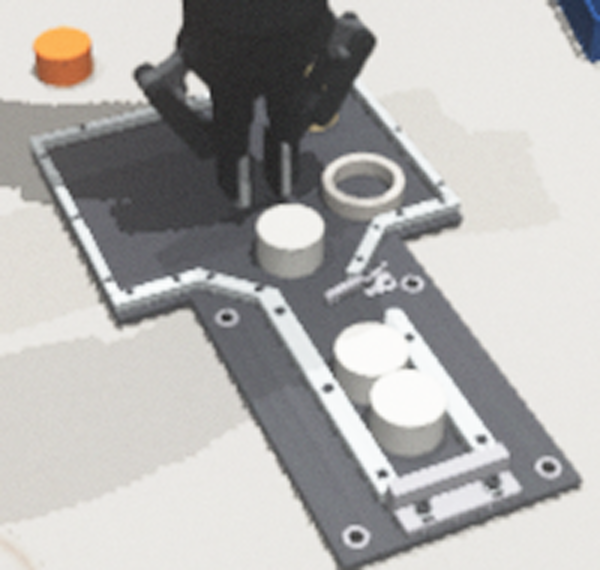

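C is at (290,240), centred ahead of the throat with the gate shut. That was my tenth picture, so I'll finish by force and by numerical image checks.

Emit:
carry_out:
  moves:
    - {"tx": -0.025, "ty": 0, "tz": 0, "twist": 0, "fingers": 0.19}
    - {"tx": -0.03, "ty": 0, "tz": 0, "twist": 0, "fingers": 0.19}
    - {"tx": -0.03, "ty": 0, "tz": 0, "twist": 0, "fingers": 0.19}
    - {"tx": -0.03, "ty": 0, "tz": 0, "twist": 0, "fingers": 0.19}
    - {"tx": -0.03, "ty": 0, "tz": 0, "twist": 0, "fingers": 0.19}
    - {"tx": -0.03, "ty": 0, "tz": 0, "twist": 0, "fingers": 0.19}
    - {"tx": -0.03, "ty": 0, "tz": 0, "twist": 0, "fingers": 0.19}
    - {"tx": -0.03, "ty": 0, "tz": 0, "twist": 0, "fingers": 0.19}
    - {"tx": -0.03, "ty": 0, "tz": 0, "twist": 0, "fingers": 0.19}
    - {"tx": -0.03, "ty": 0, "tz": 0, "twist": 0, "fingers": 0.19}
    - {"tx": -0.015, "ty": 0, "tz": 0, "twist": 0, "fingers": 0.19}
    - {"tx": 0, "ty": 0, "tz": 0, "twist": 0, "fingers": 0.19}

```text
clock: 18.7
eef_pos: [568.1, -38.0, 30.8]
tool_rot: [3.141, 0.0, 1.731]
force: [-0.9, -0.2, 0.2]
width: 16.5
gripper_force: 0.0
```

```bash
python3 -c "
from h import *
xy,z,h=where()"
```

```text
t 18.7 tray xy [ -1.4 -28.1] z 30.8 head 0.0 w 16.5 ahead 11.0 F [-0.9 -0.2  0.2] q1,q7 [-0.08  0.83  0.15  1.89 -0.26  0.44  0.42]
```

Emit:
carry_out:
  moves:
    - {"tx": -0.01, "ty": 0, "tz": 0, "twist": 0, "fingers": 0.19}
    - {"tx": -0.008, "ty": 0, "tz": 0, "twist": 0, "fingers": 0.19}
    - {"tx": 0, "ty": 0, "tz": 0, "twist": 0, "fingers": 0.19}

```text
clock: 19.08
eef_pos: [568.6, -41.4, 30.7]
tool_rot: [-3.141, -0.001, 1.733]
force: [-1.0, 4.4, 0.2]
width: 16.4
gripper_force: 1.6
```

Emit:
carry_out:
  moves:
    - {"tx": -0.005, "ty": 0, "tz": 0, "twist": 0, "fingers": 0.19}
    - {"tx": 0, "ty": 0, "tz": 0, "twist": 0, "fingers": 0.19}

```text
clock: 19.32
eef_pos: [568.6, -41.7, 30.7]
tool_rot: [-3.141, -0.003, 1.734]
force: [-0.8, 6.4, 1.8]
width: 16.4
gripper_force: 2.8
```

```bash
python3 -c "
from h import *
xy,z,h=where()"
```

```text
t 19.32 tray xy [ -1.5 -31.8] z 30.7 head 0.003 w 16.4 ahead 11.0 F [-0.8  6.4  1.8] q1,q7 [-0.06  0.83  0.14  1.89 -0.25  0.44  0.42]
```

Emit:
carry_out:
  moves:
    - {"tx": 0.025, "ty": 0, "tz": 0, "twist": 0, "fingers": 0.19}
    - {"tx": 0, "ty": 0, "tz": -0.15, "twist": 0, "fingers": 0.19}
    - {"tx": 0.13, "ty": -0.053, "tz": 0, "twist": 0, "fingers": 0.19}
    - {"tx": 0.13, "ty": -0.053, "tz": 0, "twist": 0, "fingers": 0.19}
    - {"tx": 0.13, "ty": -0.053, "tz": 0, "twist": 0, "fingers": 0.19}
    - {"tx": 0.13, "ty": -0.053, "tz": 0, "twist": 0, "fingers": 0.19}
    - {"tx": 0.13, "ty": -0.053, "tz": 0, "twist": 0, "fingers": 0.19}
    - {"tx": 0, "ty": 0, "tz": 0, "twist": -0.055, "fingers": 0.19}
    - {"tx": 0, "ty": 0, "tz": 0, "twist": -0.055, "fingers": 0.19}
    - {"tx": 0, "ty": 0, "tz": 0, "twist": -0.055, "fingers": 0.19}
    - {"tx": 0, "ty": 0, "tz": 0, "twist": 0, "fingers": 0.19}

```text
clock: 20.7
eef_pos: [458.7, 142.4, 75.9]
tool_rot: [3.141, 0.001, 2.248]
force: [0.2, 0.3, -0.2]
width: 16.1
gripper_force: 0.0
```

```bash
python3 - <<'E'
from h import *
import cv2
where();side('s7')
g=lambda n:cv2.imread(f'pics/{n}.png',0)
a,b,m=g('s5'),g('s7'),g('s6')
def df(x,y,r):return np.abs(x[r[1]:r[3],r[0]:r[2]].astype(int)-y[r[1]:r[3],r[0]:r[2]]).mean().round(1)
for n,r in dict(gate=(322,262,400,304),ring=(318,150,410,222),bush=(282,62,345,132),pucks=(330,310,450,460)).items(): print(n,df(a,b,r),'ref',df(a,m,r))
# bright gate arm pixels, and puck tops by threshold
for i in (a,b):print('gate', i[262:304:6,322:400:6].tolist() )
from cell import eyes
d=eyes.get_image('side')
roi=(b>225).astype(np.uint8);k=cv2.morphologyEx(roi,cv2.MORPH_OPEN,np.ones((25,25)))
n,_,st,c=cv2.connectedComponentsWithStats(k)
c1=cv2.HoughCircles(cv2.GaussianBlur(cv2.resize(b,None,fx=1,fy=1.3),(5,5),1),cv2.HOUGH_GRADIENT,1,25,param1=80,param2=18,minRadius=30,maxRadius=45)
print(st.tolist())
for x,y,r in (c1[0] if c1 is not None else []):print([x,y/1.3,r],np.round(wt(np.load('tray.npy'),ray_pt(d,[(x/3+205,y/3.9+165)],30)),0))
E
```

```text
t 20.7 tray xy [-80.6 167.5] z 75.9 head 0.517 w 16.1 ahead 11.0 F [ 0.2  0.3 -0.2] q1,q7 [-0.41  0.67  0.07  2.12 -0.13  0.35  0.44]
gate 5.2 ref 7.4
ring 1.5 ref 9.4
bush 1.4 ref 113.4
pucks 28.8 ref 3.6
gate [[113, 111, 111, 109, 109, 223, 227, 221, 115, 112, 155, 123, 115], [112, 110, 110, 110, 161, 246, 244, 157, 127, 159, 155, 107, 114], [110, 111, 110, 110, 114, 150, 181, 104, 170, 202, 204, 191, 111], [106, 113, 113, 111, 165, 218, 215, 171, 147, 193, 219, 150, 179], [110, 107, 158, 224, 222, 172, 123, 98, 138, 227, 222, 208, 188], [118, 210, 226, 183, 116, 95, 87, 140, 226, 180, 166, 103, 111], [106, 165, 124, 102, 92, 105, 111, 107, 109, 112, 115, 112, 115]]
gate [[110, 110, 108, 109, 106, 224, 227, 220, 115, 114, 158, 124, 111], [110, 111, 109, 114, 163, 245, 244, 159, 124, 160, 156, 112, 114], [108, 108, 115, 109, 115, 151, 185, 104, 173, 204, 205, 193, 116], [109, 113, 111, 111, 167, 220, 215, 173, 148, 193, 217, 151, 182], [110, 110, 152, 223, 223, 175, 125, 99, 136, 227, 221, 209, 185], [119, 210, 225, 185, 122, 99, 94, 141, 227, 185, 166, 107, 113], [113, 166, 128, 99, 92, 108, 112, 115, 108, 112, 115, 112, 115]]
[[0, 0, 600, 570, 189223], [162, 0, 438, 488, 81322], [326, 304, 147, 149, 9953], [0, 327, 328, 243, 55577], [480, 492, 120, 78, 5925]]
[np.float32(353.5), np.float32(326.53848), np.float32(34.3)] [[ -3. -60.]]
[np.float32(429.5), np.float32(423.46155), np.float32(40.8)] [[   1. -131.]]
[np.float32(363.5), np.float32(171.92308), np.float32(44.4)] [[56. 48.]]
[np.float32(391.5), np.float32(373.46155), np.float32(38.5)] [[ -0. -96.]]
```

The gate pixels match the shut state. The pucks are in a row at y = -60, -96 and -131, and the ring and bush have not moved. I'm handing the job in.

```bash
python3 -c "
from cell import job
print(job.finish_job())"
```

```text
the job is handed in; nothing more can be done
None
```

I handed the job in at about 21 s: all three pucks are in a row in the slot with the gate shut behind them, and the ring, bush and orange look-alike were left alone; no verdict came back.

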